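# Put a brittle sea-urchin shell under the microscope and light it

### The arm

A 7-joint arm with a two-finger parallel gripper is mounted at the origin on the work surface. World frame = base frame: x ahead of the robot, y to its left, z up, the work surface at z = 0. Lengths are in m, angles in rad, forces in N, time in s.
With the tool pointing down it reaches from about 0.425 to 0.875 m from the base axis. Payload 4.7 kg.
Tool frame: the origin (TCP) lies at the centre of the arm's flange, where the gripper is bolted on; the fingertips stand 182 mm ahead of it and the grasp point (between the pads) lies 164 mm ahead of it (robot.grip_depth is the distance from the TCP to the grasp point, in m); z points along the fingers, y is the direction in which the jaws open and shut (so a half turn about z gives the same grasp; the last joint's range is limited). The gripper opens to 87 mm and grips with 3 to 60 N. Pads are 19 mm wide; open, the fingers measure 117 mm over their backs; the gripper's body (75 mm by 190 mm) begins 51 mm behind the grasp point.
Start: joints at [-1.276, 0.321, -0.07, 1.45, 0.023, 1.371, -0.057], TCP at [0.18, 0.625, 0.405] pointing down, gripper open.
Joint ranges: [-2.86, 2.86], [-0.3, 2.09], [-1.38, 1.24], [0.06, 2.45], [-1.56, 4.7], [0.09, 2.05], [-2.69, 2.69]. Speed limits (rad/s): [2.57, 2.57, 3.14, 3.14, 3.14, 3.14, 3.14].

### API

Orientations are given as a 3x3 rotation matrix whose columns are the frame's x, y, z axes.
In Python, from cell import robot gives the robot as it stands.
- The arm moves only by the tool play_rows, never from a script. Its argument "plan" is a list that holds one entry, the list of rows, each a list of 7 numbers: the shift along the world's x, y, z in mm, then the turn, a rotation vector about the world's x, y, z in rad, then the gripper's target within -1 to 1 (fully open at 1, half-way at 0, shut at -1). In form: [[[x, y, z, rx, ry, rz, hand], ...]]. A call has 1 to 5 rows; each row shifts and turns the pose as measured when the row begins; what a row does not reach is not made up. A row lasts 1/8 s, in which the tool goes at most 62.5 mm and 10.7 degrees, less where a joint would pass 70% of its speed; a pose out of reach is approached as far as the arm can. A call is refused whole if a number of a shift passes 62.5 or a number of a turn 0.188, either way. A call with a gripper value outside its range is refused whole. The fingers move at their own pace and stop on an object; "squeeze" is the grip in N (left out, the last holds). Time passes only in rows, so rows that do not move let the fingers close. It gives the time, the measured TCP pose, the force and the opening at its end, in the units of the state.
- robot.observe(): the state, without advancing time (a new reading comes with each control period).
- robot.camera(name): name is "scene" or "top"; returns a dict with "img" (480x640x3 uint8, red, green, blue), "camera_matrix" (3x3 intrinsics, pixels), "R" (3x3) and "t" (3): a world point X has camera coordinates R X + t. Camera axes: x right, y down, z forward; pixel columns grow to the right and rows downward; lengths in m; the calibration is good to about 2 mm. A picture is of the moment at which its call begins. There is no depth.
- robot.hand_in(): hands the job in, once; it reports no verdict.
The state is a dict: "time_s": time; "q": joint angles; "dq": joint speeds; "joint_torque": joint torques, N m; "tcp_pos": TCP position; "tool_rot": TCP orientation; "force": force on the tool from outside, world axes, zero at the start; "moment": the same for the moment, N m; "gripper_width": finger opening in m.
Only numpy, scipy, OpenCV 4.12 (cv2) and the standard library are available. Lean on these libraries where they do the work, as an engineer would, in place of code of your own. Each camera call takes 0.05 s, during which the arm holds its last target. There are 200 camera calls.

### The job

Gently pick up the brittle sea-urchin shell from the cork tray and set it down, upright and centred, on the black disc under the microscope, with a light grip and without bumping the microscope's head. Let go of it, then slide the lamp dimmer's blue grip fully to its bright end. Leave the other specimens and the jar where they are.

Things in the scene. Friction and masses are not known exactly. Their poses are not given: they have to be found in the camera images.
- urchin: Brittle sea-urchin shell: a round, mauve, flattened globe with rows of pale bumps, 57 mm across, 42 mm high, about 40 g, loose on the cork tray. Origin: centre of its flat underside (34 mm across), z up. Its flanks are almost upright from 14 to 26 mm above the underside and are the place to grip. It cracks if a finger squeezes it or it is pressed down with more than about 12 N, or if it falls more than 8 mm.
- tray: Fixed low specimen tray, cork floor 130 x 300 mm (x, y), floor 8 mm above the bench, rim 14 mm above the bench. Origin: centre of its underside; its y axis runs along its long side, towards the robot. Three specimens stand on it in a row along y about 95 mm apart, in any order.
- scope: Fixed boom-stand microscope. Origin on the bench under the centre of its white light stage, 160 x 160 x 30 mm (x, y, z). The stand's foot (200 x 140 x 25 mm), with an upright column 32 mm thick, is centred 240 mm along +y from the origin; the stage is open on its -x side (towards the robot) and on its -y side.
- stage_center (a point): Centre of the top of the white light stage, a yellow dot in the middle of a black disc 90 mm across, 30 mm above the bench. Axes as scope, z up.
- head: Microscope head fixed above the stage; origin and axes as scope. Black objective 68 mm and lamp ring 84 mm across, lowest point 217 mm above the bench (187 mm above the stage): a tool pointing straight down does not fit under it. White housing 100 x 100 mm from 300 mm up; eyepieces lean out 100 mm to -x above 350 mm; boom to the column along +y at 340 mm.
- dimmer (a joint): Position of the dimmer's blue grip along its track in m: 0 is dark, 0.06 is the fully bright end (a stop). It stays where it is left; moving it takes about 1.5 N.
- dimmer_top (a point): Centre of the top of the dimmer's blue grip, 56 mm above the bench. The grip is 28 mm (x) by 20 mm (y) by 40 mm high and slides along this point's +y axis towards the bright end (yellow dot; the white marks grow longer that way).
- dimmer_base: Fixed black track block of the lamp dimmer, 50 x 120 x 16 mm (x, y, z), origin at the centre of its underside; the grip runs along its +y axis.
- ammonite: Bystander on the tray: brown coiled fossil, 60 mm across, about 16 mm high. Origin: centre of its underside.
- crystal: Bystander on the tray: grey rock with pale crystals, 44 x 44 mm, about 36 mm high. Origin: centre of its underside.
- jar: Bystander on the bench at the tray's right: amber glass jar with a gilt lid, 72 mm across, 82 mm high. Origin: centre of its underside.
There are look-alikes about, which are no part of the job. Several things have the shape of the dimmer_base; the one meant has the colours described above.

How it is judged:
By the outcome, as a careful person would: the job done as asked, in the order asked, and still so for the second after the job is handed in, with the robot touching nothing.
It also fails if it takes over 61 s, if anything falls off the work surface, if the arm or the gripper's body presses on something with over 40 N, if the wrist force passes 120 N, or if a joint passes its speed limit or range.

## Working session

There is one attempt and no reset: what is moved stays moved. The work goes in short steps, Python scripts to look and compute and a tool call to move; the robot and the scene stay as the last step left them, time stands still between calls to the robot, and variables do not carry over. Pictures are saved under pics/ and viewed, about 8 in all and at most 12, crops included, and the job is handed in when it is done.

Besides the shell and the picture viewer there is one more tool, called after "Emit:" as name(argument=value, ...), one argument or row to a line, values as JSON. play_rows: Moves the arm, as the interface text tells. Its arguments: {"type":"object","properties":{"plan":{"type":"array"},"squeeze":{"type":"number"}},"required":["plan"]}

```bash
mkdir -p pics
python3 - <<'E'
from cell import robot
import cv2,numpy as np
for n in("scene","top"):
    c=robot.camera(n); cv2.imwrite(f"pics/{n}0.png",c["img"][:,:,::-1]); print(n,c["camera_matrix"].tolist(),c["R"].round(4).tolist(),c["t"].round(4).tolist())
s=robot.observe();print(s["tcp_pos"],s["tool_rot"],s["gripper_width"],s["time_s"],robot.grip_depth)
E
```

```text
scene [[598.4772957551274, 0.0, 320.91525423949867], [0.0, 598.4772957551274, 244.46344473279646], [0.0, 0.0, 1.0]] [[-0.8369, 0.5471, -0.0145], [0.3651, 0.5383, -0.7596], [-0.4078, -0.641, -0.6502]] [0.5601, -0.1405, 1.4817]
top [[506.99769896671944, 0.0, 317.7136488638973], [0.0, 506.99769896671944, 236.29347632843522], [0.0, 0.0, 1.0]] [[-0.0104, -0.9996, 0.0245], [-0.9842, 0.0059, -0.1772], [0.177, -0.0259, -0.9839]] [-0.0858, 0.6013, 1.0177]
[0.18009283 0.62435572 0.40376525] [[-9.60847007e-01  2.77079173e-01 -4.01757013e-04]
 [ 2.77079451e-01  9.60845501e-01 -1.70338498e-03]
 [-8.59460838e-05 -1.74801097e-03 -9.99998469e-01]] 0.08696153478408672 0.1 0.1635
```

View pics/scene0.png

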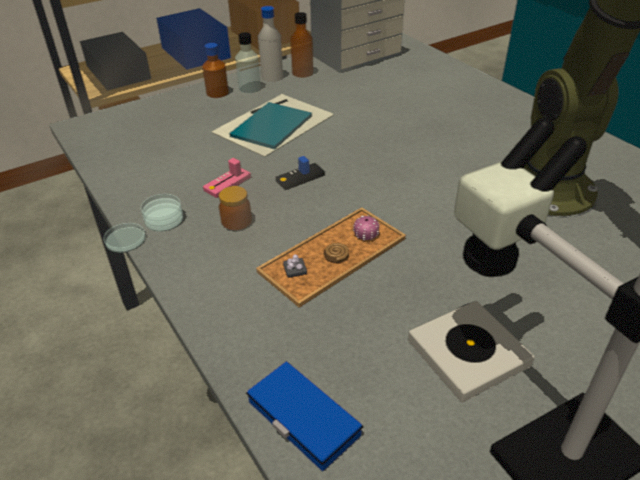

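View pics/top0.png

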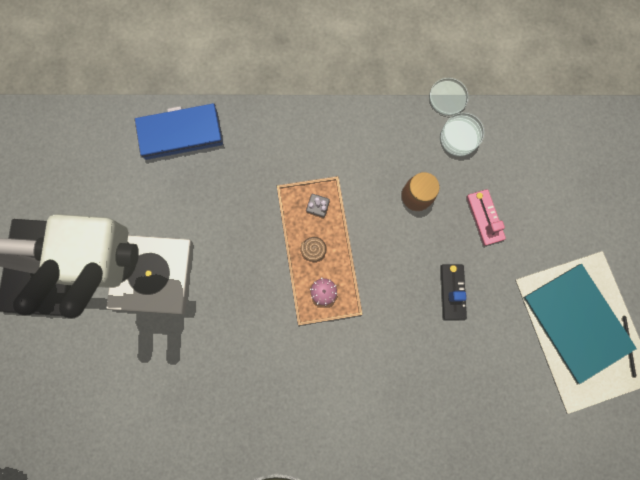

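Scene/top show: the urchin (mauve globe) at scene (366,228) / top (323,291). The ammonite is at top (314,249) and the crystal at (318,205). The jar is at top (421,191) and the stage dot at top (148,273) / scene (471,343). Possible confusions for the dimmer are the pink track (486,217) with a pink grip, against the black track (454,292) with a blue grip at (459,296), whose yellow dot is at (453,268). I choose the black one with the blue grip. For the urchin, only the mauve globe fits.

```bash
cat > h.py <<'E'
import cv2,numpy as np
from cell import robot
def ray(c,u,v):
    K,R,t=c["camera_matrix"],c["R"],c["t"]
    o=-R.T@t; d=R.T@np.linalg.inv(K)@[u,v,1.]; return o,d
def plane(c,u,v,z):
    o,d=ray(c,u,v); return o+d*(z-o[2])/d[2]
def tri(a,pa,b,pb):
    o1,d1=ray(a,*pa);o2,d2=ray(b,*pb)
    A=np.stack([d1,-d2],1); s=np.linalg.lstsq(A,o2-o1,rcond=None)[0]
    p,q=o1+s[0]*d1,o2+s[1]*d2; return (p+q)/2,np.linalg.norm(p-q)
def blobs(img,lo,hi,roi,amin=5):
    x0,y0,x1,y1=roi
    m=cv2.inRange(cv2.cvtColor(img,cv2.COLOR_RGB2HSV),np.array(lo),np.array(hi))
    k=np.zeros_like(m);k[y0:y1,x0:x1]=m[y0:y1,x0:x1]
    cs,_=cv2.findContours(k,cv2.RETR_EXTERNAL,cv2.CHAIN_APPROX_NONE)
    return sorted([c for c in cs if cv2.contourArea(c)>=amin],key=cv2.contourArea,reverse=True)
def cen(c):
    m=cv2.moments(c);return m["m10"]/m["m00"],m["m01"]/m["m00"]
E
python3 - <<'E'
from h import *
S,T=robot.camera("scene"),robot.camera("top")
np.set_printoptions(precision=4,suppress=True)
def show(n,c,lo,hi,roi,z,a=5):
    for b in blobs(c["img"],lo,hi,roi,a)[:3]:
        print(n,np.round(cen(b),1),cv2.contourArea(b),cv2.boundingRect(b),cv2.minAreaRect(b),plane(c,*cen(b),z))
M=([135,40,40],[175,255,255])
show("urT",T,*M,(295,270,350,315),.03); show("urS",S,*M,(340,205,390,250),.03)
Y=([18,150,120],[35,255,255])
show("dotT",T,*Y,(130,255,165,290),.03,2); show("dotS",S,*Y,(455,330,490,355),.03,2)
show("dimdotT",T,*Y,(440,255,470,280),.016,2);show("dimdotS",S,*Y,(270,170,295,190),.016,2)
B=([100,120,50],[130,255,255])
show("gripT",T,*B,(440,280,475,310),.05);show("gripS",S,*B,(290,150,320,180),.04)
K=([0,0,0],[180,255,50])
show("baseT",T,[0,0,0],[180,120,60],(435,255,475,330),.016,50)
show("discT",T,[0,0,0],[180,255,50],(125,245,175,300),.03,50)
show("stageT",T,[0,0,150],[180,60,255],(105,225,200,320),.03,50)
show("trayT",T,[5,100,90],[20,255,255],(265,165,375,335),.012,500)
c=T["img"][255:335,270:500]; c2=S["img"][140:220,190:420];c3=S["img"][195:275,240:420]
c3=cv2.copyMakeBorder(c3,0,0,0,50,cv2.BORDER_CONSTANT)
cv2.imwrite("pics/crop.png",cv2.resize(np.vstack([c,c2,c3])[:,:,::-1],None,fx=2.4,fy=2.4,interpolation=cv2.INTER_CUBIC))
E
```

```text
urT [323.4 291.3] 432.5 (311, 279, 25, 25) ((323.0, 291.0), (24.0, 24.0), 90.0) [ 0.4863 -0.1023  0.03  ]
urS [365.8 227. ] 372.5 (354, 217, 25, 23) ((366.0, 228.0), (22.0, 24.0), 90.0) [ 0.4857 -0.0979  0.03  ]
dotS [469.8 342.3] 19.0 (467, 340, 7, 5) ((470.0, 342.0), (4.0, 6.0), 90.0) [0.5273 0.2716 0.03  ]
dimdotS [282.7 178.8] 10.5 (280, 177, 6, 4) ((282.5, 178.5), (5.0, 3.0), 0.0) [ 0.5329 -0.3834  0.016 ]
gripT [459.1 295.4] 97.0 (453, 291, 13, 10) ((459.0, 295.5), (9.0, 12.0), 90.0) [ 0.4738 -0.3859  0.05  ]
gripS [303.4 164.4] 95.5 (299, 156, 9, 18) ((303.0, 164.5), (8.0, 17.0), 0.0) [ 0.4739 -0.3781  0.04  ]
stageT [166.7 246.2] 2099.5 (126, 225, 74, 71) ((162.5, 260.0), (70.0, 73.0), 90.0) [0.5855 0.2323 0.03  ]
stageT [120.9 289.1] 230.0 (108, 280, 26, 16) ((119.86539459228516, 288.3269348144531), (14.316478729248047, 25.495098114013672), 78.69007110595703) [0.4946 0.3243 0.03  ]
stageT [107.3 241.3] 161.5 (105, 225, 8, 52) ((108.5, 250.5), (51.0, 7.0), 90.0) [0.5969 0.359  0.03  ]
trayT [318.7 251. ] 8448.0 (279, 177, 82, 147) ((319.0858154296875, 250.049072265625), (140.1124267578125, 63.57239532470703), 81.11934661865234) [ 0.5755 -0.0937  0.012 ]
```

View pics/crop.png

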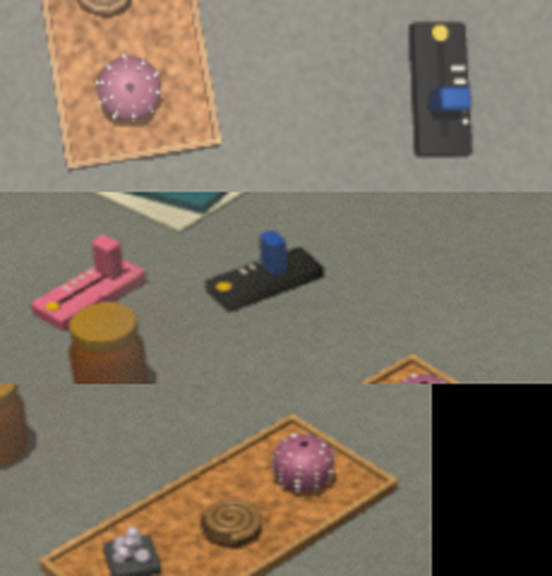

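Run:
```python
from h import *
S,T=robot.camera("scene"),robot.camera("top")
np.set_printoptions(precision=4,suppress=True)
print("eyeR",tri(S,(545,128),T,(70,309)),"eyeL",tri(S,(578,140),T,(28,305)))
print("dot",tri(S,(470,342.5),T,(148.5,273)),plane(T,148.5,273,.03))
print("urchin",tri(S,(366,228),T,(323.2,291.2)))
u=lambda x,y:(270+x/2.4,255+y/2.4)
print("urchin apex hole z.05",plane(T,*u(129,88),.05))
print("ammon",plane(T,314,249,.024),"jar",plane(T,424,188,.082))
for p in[(411,23),(463,24),(470,155),(415,156)]: print("base",plane(T,*u(*p),.016))
print("dimdot",plane(T,*u(440,33),.016))
v=lambda x,y:(190+x/2.4,140+(y-192)/2.4)
print("griptop S",plane(S,*v(272,235),.056),"T",plane(T,*u(455,98),.052),"dimdotS",plane(S,*v(223,286),.016))
```

```text
eyeR (array([0.4377, 0.249 , 0.424 ]), np.float64(0.0018871481971285227)) eyeL (array([0.4411, 0.3035, 0.4311]), np.float64(0.008326270359810348))
dot (array([0.5272, 0.27  , 0.028 ]), np.float64(0.00322995119237393)) [0.5281 0.2682 0.03  ]
urchin (array([ 0.4854, -0.1007,  0.0256]), np.float64(0.003769402238654233))
urchin apex hole z.05 [ 0.4841 -0.1022  0.05  ]
ammon [ 0.5782 -0.0832  0.024 ] jar [ 0.6978 -0.3152  0.082 ]
base [ 0.5432 -0.361   0.016 ]
base [ 0.5419 -0.4086  0.016 ]
base [ 0.4241 -0.4077  0.016 ]
base [ 0.4237 -0.3582  0.016 ]
dimdot [ 0.5338 -0.387   0.016 ]
griptop S [ 0.4711 -0.382   0.056 ] T [ 0.4728 -0.3862  0.052 ] dimdotS [ 0.5331 -0.3818  0.016 ]
```

Emit:
play_rows(
  plan=[
    [[0, -60, 0, 0, 0, 0, 0.75], [0, -60, 0, 0, 0, 0, 0.75]],
  ],
  squeeze=5,
)

```text
time_s: 0.55
tcp_pos: [0.1793, 0.5052, 0.4009]
tool_rot: [[-0.962, 0.274, -0.002], [0.274, 0.962, -0.004], [0.001, -0.004, -1.0]]
force: [1.1, 0.1, 1.1]
gripper_width: 0.078
```

Emit:
play_rows(
  plan=[
    [[20, -60, 0, 0, 0, 0, 0.75], [20, -60, 0, 0, 0, 0, 0.75], [20, -60, 0, 0, 0, 0, 0.75]],
  ],
)

```text
time_s: 0.92
tcp_pos: [0.2369, 0.3257, 0.4007]
tool_rot: [[-0.963, 0.27, -0.002], [0.27, 0.963, -0.003], [0.001, -0.003, -1.0]]
force: [0.9, -0.5, 0.5]
gripper_width: 0.0759
```

Emit:
play_rows(
  plan=[
    [[10, -60, 0, 0, 0, 0, 0.75], [20, -60, 0, 0, 0, 0, 0.75], [30, -60, 0, 0, 0, 0, 0.75], [40, -60, 0, 0, 0, 0, 0.75], [40, -60, 0, 0, 0, 0, 0.75]],
  ],
)

```text
time_s: 1.55
tcp_pos: [0.3725, 0.0761, 0.3913]
tool_rot: [[-0.963, 0.268, -0.024], [0.268, 0.963, -0.02], [0.018, -0.026, -1.0]]
force: [0.9, 0.6, 0.9]
gripper_width: 0.0758
```

```bash
cat >> h.py <<'E'
from scipy.spatial.transform import Rotation as Ro
def goal(psi,e):
    p,e=np.radians([psi,e]); z=np.array([np.cos(e)*np.cos(p),np.cos(e)*np.sin(p),-np.sin(e)])
    y=np.array([np.sin(p),-np.cos(p),0]); return np.stack([np.cross(y,z),y,z],1)
def rv(G):
    return Ro.from_matrix(G@robot.observe()["tool_rot"].T).as_rotvec()
E
python3 - <<'E'
from h import *
s=robot.observe();G=goal(70,45);r=rv(G);print(r.round(3),np.linalg.norm(r),s["q"].round(2))
print(((np.array([.421,-.275,.33])-s["tcp_pos"])*1000).round())
E
```

```text
[ 0.776  0.368 -1.569] 1.78845597285653 [-0.38 -0.25  0.09  2.07  0.03  1.35  0.99]
[  48. -351.  -61.]
```

Emit:
play_rows(
  plan=[
    [[15, -35, -6, 0.078, 0.037, -0.157, 0.75], [10, -35, -6, 0.078, 0.037, -0.157, 0.75], [5, -35, -6, 0.078, 0.037, -0.157, 0.75], [5, -35, -6, 0.078, 0.037, -0.157, 0.75], [5, -35, -6, 0.078, 0.037, -0.157, 0.75]],
  ],
)

```text
time_s: 2.17
tcp_pos: [0.4145, -0.1065, 0.3624]
tool_rot: [[-0.454, 0.89, -0.038], [0.801, 0.427, 0.42], [0.39, 0.161, -0.907]]
force: [0.2, 0.1, 0.9]
gripper_width: 0.0757
```

Emit:
play_rows(
  plan=[
    [[5, -35, -6, 0.078, 0.037, -0.157, 0.75], [5, -35, -6, 0.078, 0.037, -0.157, 0.75], [0, -35, -6, 0.078, 0.037, -0.157, 0.75], [0, -35, -6, 0.078, 0.037, -0.157, 0.75], [0, -35, -6, 0.078, 0.037, -0.157, 0.75]],
  ],
)

```text
time_s: 2.8
tcp_pos: [0.4249, -0.2876, 0.3325]
tool_rot: [[0.285, 0.919, 0.274], [0.636, -0.395, 0.663], [0.717, -0.015, -0.697]]
force: [0.0, 0.5, -0.2]
gripper_width: 0.0761
```

Run:
```python
from h import *
s=robot.observe();print(s["tcp_pos"],s["tool_rot"].round(3),rv(goal(70,45)).round(3),s["q"].round(2))
print(((np.array([.421,-.275,.218])-s["tcp_pos"])*1000).round())
```

```text
[ 0.42494331 -0.28764893  0.33251419] [[ 0.285  0.919  0.274]
 [ 0.636 -0.395  0.663]
 [ 0.717 -0.015 -0.697]] [-0.019 -0.008  0.057] [ 0.15  0.27  0.72  1.86 -0.85  1.58  0.71]
[  -4.   13. -115.]
```

Emit:
play_rows(
  plan=[
    [[-2, 6, -55, -0.019, -0.008, 0.057, 0.75], [-2, 7, -55, 0, 0, 0, 0.75], [0, 0, -5, 0, 0, 0, 0.75]],
  ],
)

```text
time_s: 3.18
tcp_pos: [0.4199, -0.2787, 0.2154]
tool_rot: [[0.245, 0.937, 0.247], [0.666, -0.348, 0.66], [0.704, 0.003, -0.71]]
force: [-0.4, -0.3, 0.4]
gripper_width: 0.0766
```

```bash
cat >> h.py <<'E'
def grasp():
    s=robot.observe(); return s["tcp_pos"]+s["tool_rot"][:,2]*.1635
E
python3 - <<'E'
from h import *
s=robot.observe();print(rv(goal(70,45)).round(3),s["q"].round(2),((np.array([.485,-.100,.032])-grasp())*1000).round(1))
T=robot.camera("top");S=robot.camera("scene")
a=cv2.resize(T["img"][240:360,220:420],None,fx=3,fy=3);b=cv2.resize(S["img"][130:280,250:500],None,fx=2.4,fy=2.4)[:, :600]
cv2.imwrite("pics/pre.png",np.vstack([a,b])[:,:,::-1][:600])
E
```

```text
[0.005 0.001 0.007] [ 0.19  0.43  0.68  1.96 -0.92  1.46  0.94] [ 24.7  70.9 -67.3]
```

View pics/pre.png

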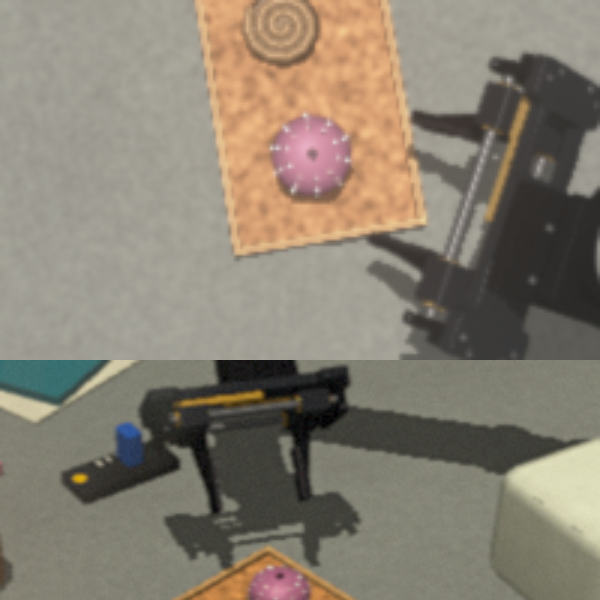

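Pre-grasp view: the fingers (tips at crop (415,117) and (370,237)) are set either side of the line to the urchin (312,155), and nothing is in the way. I'll check calibration on the tips.

Run:
```python
from h import *
s=robot.observe();T=robot.camera("top");S=robot.camera("scene");R=s["tool_rot"];w=s["gripper_width"]
for n,c in(("T",T),("S",S)):
  for sg in(1,-1):
    X=s["tcp_pos"]+R[:,2]*.182+R[:,1]*sg*(w/2+.005); p=c["camera_matrix"]@(c["R"]@X+c["t"]);p=p[:2]/p[2]
    print(n,p, "crop",(p-[220,240])*3 if n=="T" else (p-[250,130])*2.4+[0,360])
```

```text
T [360.52297769 278.36770048] crop [421.56893308 115.10310145]
T [346.45730582 319.08318546] crop [379.37191746 237.24955639]
S [338.12055989 191.3725602 ] crop [211.48934375 507.29414448]
S [375.41428075 186.25865281] crop [300.99427381 495.02076674]
```

Emit:
play_rows(
  plan=[
    [[7, 20, -19, 0.005, 0.001, 0.007, 0.75], [7, 20, -19, 0, 0, 0, 0.75], [6, 17, -16, 0, 0, 0, 0.75], [3, 9, -8, 0, 0, 0, 0.75], [0, 0, 0, 0, 0, 0, 0.75]],
  ],
)

```text
time_s: 4.0
tcp_pos: [0.449, -0.2088, 0.1603]
tool_rot: [[0.224, 0.942, 0.252], [0.67, -0.336, 0.662], [0.708, 0.021, -0.706]]
force: [-0.1, 0.1, 1.0]
gripper_width: 0.0761
```

Run:
```python
from h import *
s=robot.observe();print(rv(goal(70,45)).round(3),((np.array([.485,-.100,.032])-grasp())*1000).round(1),s["force"],s["gripper_width"])
T=robot.camera("top");S=robot.camera("scene")
a=cv2.resize(T["img"][240:340,260:400],None,fx=4,fy=4);b=cv2.resize(S["img"][170:270,290:430],None,fx=4,fy=4)
cv2.imwrite("pics/at.png",cv2.resize(np.hstack([a,b]),(800,286))[:,:,::-1])
```

```text
[ 0.005  0.02  -0.006] [ -5.2   0.6 -12.9] [-0.0509945   0.08109085  0.98941841] 0.07607692222151863
```

View pics/at.png

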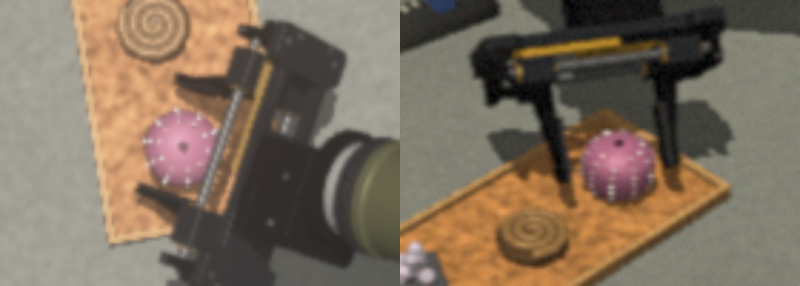

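View: both fingers straddle the urchin with it midway between them, and the ammonite is clear. I'll lower 13 mm more and close lightly.

Emit:
play_rows(
  plan=[
    [[0, 0, -9, 0.005, 0.02, -0.006, 0.75], [0, 0, -5, 0, 0, 0, 0.75], [0, 0, 0, 0, 0, 0, 0.75]],
  ],
  squeeze=4,
)

```text
time_s: 4.47
tcp_pos: [0.4488, -0.2122, 0.1468]
tool_rot: [[0.244, 0.938, 0.246], [0.666, -0.347, 0.661], [0.705, 0.002, -0.709]]
force: [0.6, 0.5, -0.1]
gripper_width: 0.0765
```

Run:
```python
from h import *
s=robot.observe();print(rv(goal(70,45)).round(3),grasp().round(4),s["force"],s["gripper_width"])
```

```text
[0.003 0.001 0.005] [ 0.489  -0.1042  0.0309] [ 0.60006946  0.5070111  -0.1298929 ] 0.07646062089850951
```

Emit:
play_rows(
  plan=[
    [[-2, 3, 1, 0, 0, 0, 0.5], [0, 0, 0, 0, 0, 0, 0.35], [0, 0, 0, 0, 0, 0, 0.1], [0, 0, 0, 0, 0, 0, 0.0], [0, 0, 0, 0, 0, 0, 0.0]],
  ],
  squeeze=4,
)

```text
time_s: 5.1
tcp_pos: [0.4466, -0.2094, 0.1482]
tool_rot: [[0.245, 0.938, 0.247], [0.666, -0.347, 0.661], [0.705, 0.003, -0.709]]
force: [0.0, -0.2, -0.6]
gripper_width: 0.0561
```

Emit:
play_rows(
  plan=[
    [[0, 0, 5, 0, 0, 0, 0.0], [0, 0, 15, 0, 0, 0, 0.0], [0, 0, 25, 0, 0, 0, 0.0], [0, 0, 25, 0, 0, 0, 0.0], [0, 0, 0, 0, 0, 0, 0.0]],
  ],
)

```text
time_s: 5.72
tcp_pos: [0.4466, -0.2097, 0.2232]
tool_rot: [[0.244, 0.938, 0.248], [0.665, -0.348, 0.66], [0.706, 0.004, -0.709]]
force: [0.4, -0.4, -1.5]
gripper_width: 0.0558
```

Run:
```python
from h import *
s=robot.observe();print(rv(goal(70,45)).round(3),grasp().round(4),s["force"],s["gripper_width"])
T=robot.camera("top");S=robot.camera("scene")
M=([135,40,40],[175,255,255])
bt=blobs(T["img"],*M,(250,230,380,330),40);bs=blobs(S["img"],*M,(330,120,450,260),40)
print([cv2.boundingRect(b) for b in bt+bs])
a=cv2.resize(T["img"][240:340,260:400],None,fx=4,fy=4);b=cv2.resize(S["img"][150:250,310:450],None,fx=4,fy=4)
cv2.imwrite("pics/lift.png",cv2.resize(np.hstack([a,b]),(800,286))[:,:,::-1])
```

```text
[0.004 0.003 0.006] [ 0.4871 -0.1018  0.1073] [ 0.38582437 -0.41636205 -1.49816766] 0.05582007110363568
[(312, 274, 27, 29), (354, 188, 28, 25)]
```

View pics/lift.png

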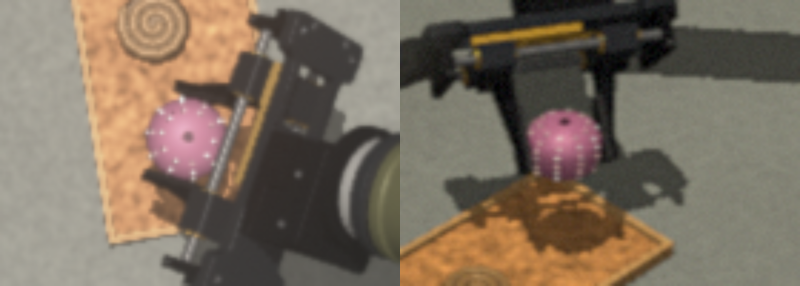

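Emit:
play_rows(
  plan=[
    [[4, 20, 0, 0, 0, 0, 0.0], [5, 40, 0, 0, 0, 0, 0.0], [5, 45, -4, 0, 0, 0, 0.0], [5, 45, -4, 0, 0, 0, 0.0], [5, 45, -4, 0, 0, 0, 0.0]],
  ],
)

```text
time_s: 6.45
tcp_pos: [0.4683, -0.0059, 0.2052]
tool_rot: [[0.255, 0.936, 0.242], [0.663, -0.351, 0.661], [0.704, -0.008, -0.711]]
force: [1.0, -0.3, 0.0]
gripper_width: 0.0561
```

Run:
```python
from h import *
s=robot.observe();print(rv(goal(70,45)).round(3),s["gripper_width"],s["q"].round(2),((np.array([.5275,.270,.075])-grasp())*1000).round(1))
```

```text
[ 0.002 -0.009  0.01 ] 0.05612715734453803 [-0.22  0.2   0.48  2.21 -1.09  1.03  0.63] [ 19.7 167.8 -14. ]
```

Emit:
play_rows(
  plan=[
    [[5, 40, 0, 0.002, -0.009, 0.01, 0.0], [5, 40, 0, 0, 0, 0, 0.0], [5, 35, 0, 0, 0, 0, 0.0], [4, 25, -2, 0, 0, 0, 0.0], [2, 15, -4, 0, 0, 0, 0.0]],
  ],
)

```text
time_s: 7.08
tcp_pos: [0.4827, 0.1643, 0.1948]
tool_rot: [[0.241, 0.944, 0.225], [0.666, -0.329, 0.669], [0.706, -0.012, -0.708]]
force: [0.7, 0.2, 0.1]
gripper_width: 0.0562
```

```bash
cat >> h.py <<'E'
def stage(tag):
    s=robot.observe();print(rv(goal(70,45)).round(3),s["gripper_width"],s["q"].round(2),s["force"],((np.array([.5275,.270,.0535])-grasp())*1000).round(1))
    T=robot.camera("top");S=robot.camera("scene");M=([135,40,40],[175,255,255])
    for n,c,roi in(("T",T,(100,200,260,340)),("S",S,(370,230,530,380))):
        b=blobs(c["img"],*M,roi,40)
        if b: x,y,w,h=cv2.boundingRect(b[0]);print(n,(x,y,w,h),plane(c,x+w/2-.5,y+h/2-.5,grasp()[2]-.0025).round(4))
    a=cv2.resize(T["img"][210:335,80:255],None,fx=2.28,fy=2.28);b=cv2.resize(S["img"][265:390,380:555],None,fx=2.28,fy=2.28)
    cv2.imwrite(f"pics/{tag}.png",np.hstack([a,b])[:,:,::-1])
E
python3 -c "from h import *;stage('st1')"
```

```text
[-0.002 -0.012 -0.013] 0.05618149991464236 [-0.44  0.21  0.31  2.21 -1.27  0.79  0.49] [0.72135157 0.2434852  0.06885387] [  8.   -3.7 -25.5]
T (127, 261, 17, 26) [0.5223 0.2812 0.0761]
S (465, 311, 33, 32) [0.5192 0.2811 0.0761]
```

View pics/st1.png

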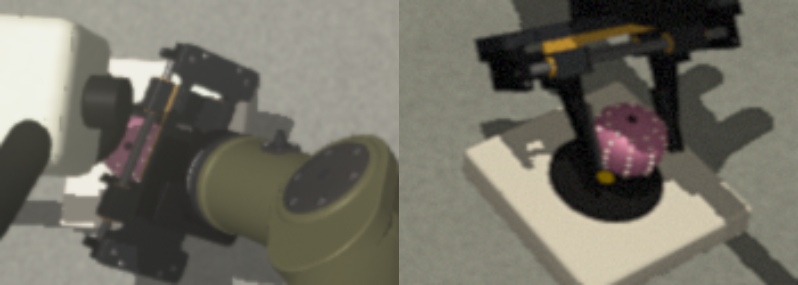

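Run:
```python
from h import *
S,T=robot.camera("scene"),robot.camera("top")
print(plane(S,367.5,200,.105),plane(T,325,288,.105),tri(S,(367.5,200),T,(325,288)), grasp())
for z in(.07,.0761,.082):print(z,plane(S,481,326.5,z))
```

```text
[ 0.4855918  -0.09648166  0.105     ] [ 0.48749981 -0.10273492  0.105     ] (array([ 0.48558192, -0.10097689,  0.10275469]), np.float64(0.005557907682474757)) [0.52086064 0.27046398 0.07907416]
0.07 [0.51458439 0.27771931 0.07      ]
0.0761 [0.51926372 0.2811055  0.0761    ]
0.082 [0.52378964 0.28438066 0.082     ]
```

Emit:
play_rows(
  plan=[
    [[4, -2, -8, -0.002, -0.012, -0.013, 0.0], [2, -2, -8, 0, 0, 0, 0.0], [0, 0, -4, 0, 0, 0, 0.0], [0, 0, 0, 0, 0, 0, 0.0]],
  ],
)

```text
time_s: 7.78
tcp_pos: [0.4905, 0.1528, 0.174]
tool_rot: [[0.249, 0.936, 0.25], [0.663, -0.353, 0.66], [0.706, 0.002, -0.708]]
force: [0.2, 0.1, 0.5]
gripper_width: 0.056
```

Run:
```python
from h import *
stage('st2')
import cv2
S=robot.camera("scene");cv2.imwrite("pics/st2.png",cv2.resize(S["img"][290:380,400:520],None,fx=5,fy=5,interpolation=cv2.INTER_CUBIC)[:,:,::-1])
```

```text
[0.002 0.001 0.011] 0.05599631347305858 [-0.41  0.26  0.31  2.21 -1.33  0.78  0.57] [0.1824002  0.14199478 0.51484832] [-3.9  9.3 -4.7]
T (135, 256, 19, 27) [0.5337 0.2698 0.0562]
S (452, 316, 33, 32) [0.5314 0.2658 0.0562]
```

View pics/st2.png

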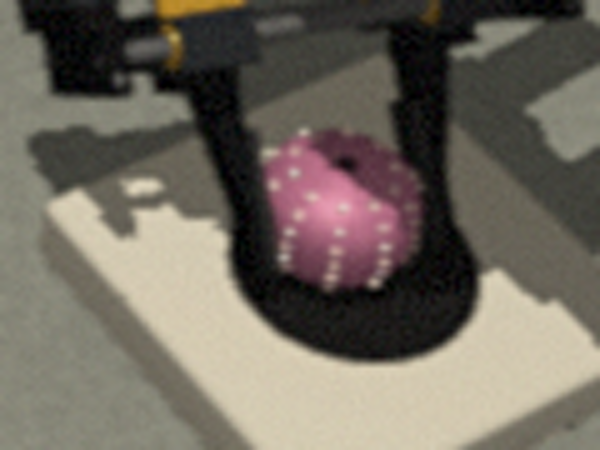

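The scene view shows the urchin upright between the fingers over the back-right of the disc (dot hidden beneath). The scene-relative correction is x -4, y +6 mm, and it is about 5 mm above the stage.

Emit:
play_rows(
  plan=[
    [[-2, 3, -1, 0.002, 0.001, 0.011, 0.0], [-1, 2, -1, 0, 0, 0, 0.0], [0, 0, 0, 0, 0, 0, 0.0]],
  ],
)

```text
time_s: 8.3
tcp_pos: [0.4874, 0.1591, 0.173]
tool_rot: [[0.239, 0.94, 0.242], [0.664, -0.34, 0.666], [0.708, 0.001, -0.706]]
force: [-0.3, 0.1, -0.1]
gripper_width: 0.0562
```

```bash
python3 -c "from h import *;stage('st3')"
```

```text
[-0.001  0.002 -0.002] 0.05621573839775191 [-0.42  0.26  0.3   2.21 -1.34  0.78  0.58] [-0.2784357   0.12065698 -0.06971032] [ 0.5  2.1 -4.1]
T (132, 259, 18, 25) [0.5297 0.2771 0.0552]
S (457, 318, 32, 32) [0.5273 0.273  0.0552]
```

Emit:
play_rows(
  plan=[
    [[0, 0, -2, 0, 0, 0, 0.0], [0, 0, -1.5, 0, 0, 0, 0.0], [0, 0, 0, 0, 0, 0, 0.0]],
  ],
)

```text
time_s: 8.78
tcp_pos: [0.4878, 0.1588, 0.1695]
tool_rot: [[0.239, 0.94, 0.242], [0.664, -0.34, 0.666], [0.709, 0.002, -0.706]]
force: [-0.5, 0.1, 0.2]
gripper_width: 0.056
```

```bash
python3 -c "from h import *;stage('st4')"
```

```text
[-0.001  0.002 -0.002] 0.05600960579544284 [-0.42  0.27  0.3   2.21 -1.35  0.78  0.59] [-0.50034756  0.14680816  0.21143847] [ 0.1  2.3 -0.7]
T (132, 259, 18, 26) [0.529  0.2782 0.0517]
S (456, 319, 33, 32) [0.5271 0.2723 0.0517]
```

Emit:
play_rows(
  plan=[
    [[0, 0, -1, 0, 0, 0, 0.0], [0, 0, 0, 0, 0, 0, 0.0]],
  ],
)

```text
time_s: 9.12
tcp_pos: [0.4878, 0.1589, 0.1691]
tool_rot: [[0.238, 0.94, 0.242], [0.663, -0.34, 0.667], [0.71, 0.002, -0.705]]
force: [-0.2, 0.7, 0.2]
gripper_width: 0.0561
```

Emit:
play_rows(
  plan=[
    [[0, 0, 0, 0, 0, 0, 0.4], [0, 0, 0, 0, 0, 0, 0.6], [0, 0, 0, 0, 0, 0, 0.75], [0, 0, 0, 0, 0, 0, 0.75], [0, 0, 0, 0, 0, 0, 0.75]],
  ],
)

```text
time_s: 9.75
tcp_pos: [0.4878, 0.1586, 0.1685]
tool_rot: [[0.239, 0.94, 0.243], [0.664, -0.341, 0.666], [0.708, 0.002, -0.706]]
force: [-0.2, 0.3, -0.3]
gripper_width: 0.0759
```

```bash
python3 -c "from h import *;stage('st5')"
```

```text
[-0.001  0.003 -0.002] 0.0758787515108809 [-0.42  0.27  0.3   2.21 -1.35  0.78  0.6 ] [-0.24963309  0.25433286 -0.31991883] [0.  2.5 0.4]
T (132, 259, 19, 26) [0.5291 0.2775 0.0507]
S (454, 319, 35, 32) [0.5278 0.2708 0.0507]
```

View pics/st5.png

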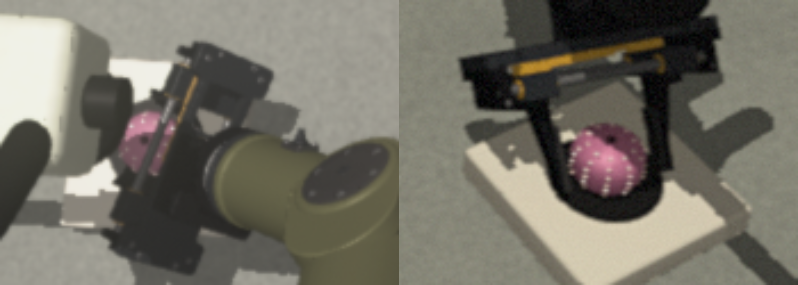

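Released: the urchin stands upright on the disc with both fingers clear. I'll retreat along the tool axis.

Emit:
play_rows(
  plan=[
    [[-4, -11, 11, 0, 0, 0, 0.75], [-6, -17, 18, 0, 0, 0, 0.75], [-8, -25, 25, 0, 0, 0, 0.75], [-8, -35, 20, 0, 0, 0, 0.75], [0, -45, 10, 0, 0, 0, 0.75]],
  ],
)

```text
time_s: 10.48
tcp_pos: [0.4594, 0.0258, 0.2542]
tool_rot: [[0.235, 0.943, 0.235], [0.666, -0.333, 0.668], [0.708, -0.0, -0.706]]
force: [1.3, 0.8, -0.2]
gripper_width: 0.0757
```

Run:
```python
from h import *
stage('st6')
S,T=robot.camera("scene"),robot.camera("top")
for n,c,roi in(("S",S,(430,305,510,370)),("T",T,(125,245,180,300))):
    x0,y0,x1,y1=roi; h=cv2.cvtColor(c["img"],cv2.COLOR_RGB2HSV)
    m=((h[...,2]<45)|((h[...,0]>135)&(h[...,0]<178)&(h[...,1]>50))).astype(np.uint8)[y0:y1,x0:x1]
    cs,_=cv2.findContours(m,cv2.RETR_EXTERNAL,cv2.CHAIN_APPROX_NONE);b=max(cs,key=cv2.contourArea)
    print(n,np.add(cv2.boundingRect(b),[x0,y0,0,0]))
a=cv2.resize(T["img"][210:335,80:255],None,fx=2.28,fy=2.28);b=cv2.resize(S["img"][290:380,400:526],None,fx=3.17,fy=3.17)
cv2.imwrite("pics/st6.png",np.hstack([a,b[:a.shape[0]]])[:,:,::-1])
```

```text
[-0.001  0.    -0.01 ] 0.07570347839859123 [-0.28  0.07  0.47  2.21 -1.01  1.02  0.47] [ 1.32064117  0.83174254 -0.1985009 ] [ 29.6 135.1 -85.2]
T (133, 259, 27, 27) [0.5185 0.2404 0.1364]
S (454, 319, 35, 32) [0.5906 0.318  0.1364]
S [447 319  48  43]
T [132 259  28  27]
```

View pics/st6.png

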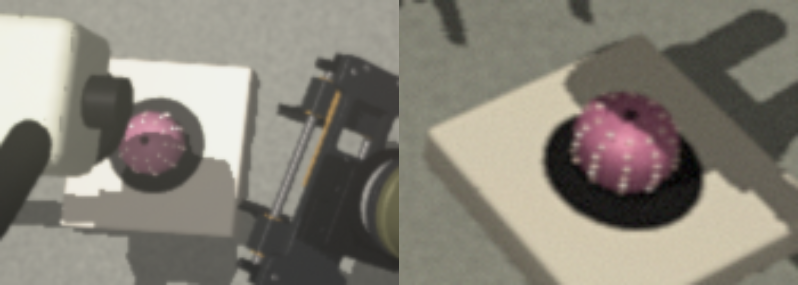

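Top/scene: the urchin is upright and centred on the disc within about 3 mm (scene crop: disc centre column 624, urchin 625). Next is the dimmer.

Run:
```python
from h import *
print(rv(goal(90,90)).round(3),((np.array([.415,-.384,.30])-robot.observe()["tcp_pos"])*1000).round())
```

```text
[-0.778  0.134  0.326] [ -45. -410.   47.]
```

Emit:
play_rows(
  plan=[
    [[0, -55, 15, 0, 0, 0, 0.0], [-5, -58, 15, -0.15, 0.026, 0.063, -0.5], [-5, -58, 10, -0.15, 0.026, 0.063, -1], [-5, -58, 7, -0.15, 0.026, 0.063, -1], [-10, -58, 0, -0.15, 0.026, 0.063, -1]],
  ],
)

```text
time_s: 11.3
tcp_pos: [0.4344, -0.258, 0.2984]
tool_rot: [[0.052, 0.999, 0.013], [0.985, -0.054, 0.162], [0.163, 0.004, -0.987]]
force: [0.3, 0.1, -1.5]
gripper_width: 0.0341
```

Emit:
play_rows(
  plan=[
    [[-10, -58, 0, -0.15, 0.026, 0.063, -1], [-10, -58, 0, 0, 0, 0, -1], [0, 0, 0, 0, 0, 0, -1]],
  ],
)

```text
time_s: 11.68
tcp_pos: [0.4156, -0.3757, 0.297]
tool_rot: [[-0.016, 1.0, -0.022], [1.0, 0.016, 0.007], [0.007, -0.022, -1.0]]
force: [0.6, 0.3, -0.1]
gripper_width: 0.0054
```

Run:
```python
from h import *
print(rv(goal(90,90)).round(3),((np.array([.420,-.384,.21])-robot.observe()["tcp_pos"])*1000).round(1),robot.observe()["q"].round(2),robot.observe()["gripper_width"])
```

```text
[-0.007 -0.022 -0.016] [  4.4  -8.3 -87. ] [ 0.04  0.26  0.75  1.82 -0.18  1.15  0.86] 0.005446242975578604
```

Emit:
play_rows(
  plan=[
    [[2, -4, -45, -0.007, -0.022, -0.016, -1], [2, -4, -38, 0, 0, 0, -1], [0, 0, -4, 0, 0, 0, -1], [0, 0, 0, 0, 0, 0, -1]],
  ],
)

```text
time_s: 12.18
tcp_pos: [0.4242, -0.3772, 0.2063]
tool_rot: [[-0.009, 1.0, 0.001], [1.0, 0.009, 0.006], [0.006, 0.001, -1.0]]
force: [0.9, -0.3, -0.3]
gripper_width: 0.0003
```

```bash
cat >> h.py <<'E'
def dim(tag=None):
    s=robot.observe();print(rv(goal(90,90)).round(3),s["tcp_pos"].round(4),s["force"].round(1))
    T=robot.camera("top");S=robot.camera("scene");B=([100,120,50],[130,255,255])
    for n,c,roi,z in(("T",T,(435,260,480,315),.05),("S",S,(270,150,325,185),.04)):
        for b in blobs(c["img"],*B,roi,10)[:1]: print(n,cv2.boundingRect(b),plane(c,*cen(b),z).round(4))
    if tag:
        a=cv2.resize(T["img"][240:340,400:520],None,fx=3.3,fy=3.3);b=cv2.resize(S["img"][120:220,250:370],None,fx=3.3,fy=3.3)
        cv2.imwrite(f"pics/{tag}.png",np.hstack([a,b])[:,:,::-1])
E
python3 -c "from h import *;dim('d1')"
```

```text
[-0.006  0.001 -0.009] [ 0.4242 -0.3772  0.2063] [ 0.9 -0.3 -0.3]
T (459, 292, 7, 9) [ 0.4722 -0.392   0.05  ]
S (300, 156, 9, 18) [ 0.4731 -0.3746  0.04  ]
```

View pics/d1.png

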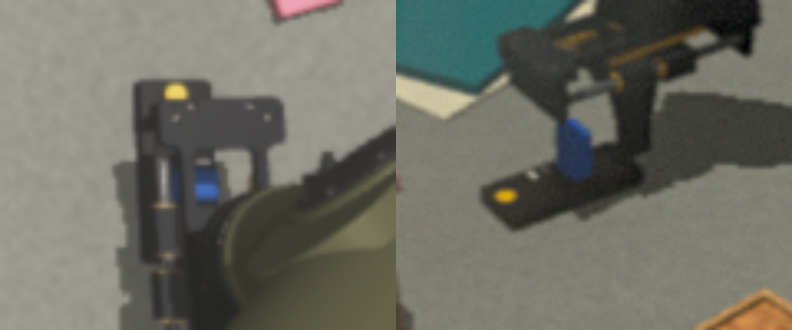

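The closed fingers stand right behind the blue grip (scene crop (635,140) against grip (573,150)), in line with the track. I'll push +x.

Emit:
play_rows(
  plan=[
    [[12, -5, 0, -0.006, 0, -0.009, -1], [12, 0, 0, 0, 0, 0, -1], [12, 0, 0, 0, 0, 0, -1], [10, 0, 0, 0, 0, 0, -1]],
  ],
)

```text
time_s: 12.78
tcp_pos: [0.4736, -0.3834, 0.2098]
tool_rot: [[0.001, 1.0, 0.005], [1.0, -0.001, -0.003], [-0.003, 0.005, -1.0]]
force: [-2.2, 0.0, -0.2]
gripper_width: 0.0008
```

```bash
python3 -c "from h import *;dim()"
```

```text
[0.003 0.005 0.001] [ 0.4736 -0.3834  0.2098] [-2.2  0.  -0.2]
S (291, 160, 10, 17) [ 0.4975 -0.3789  0.04  ]
```

Emit:
play_rows(
  plan=[
    [[6, 0, 0, 0, 0, 0, -1], [5, 0, 0, 0, 0, 0, -1], [4, 0, 0, 0, 0, 0, -1]],
  ],
)

```text
time_s: 13.25
tcp_pos: [0.4892, -0.3836, 0.2097]
tool_rot: [[0.001, 1.0, 0.005], [1.0, -0.001, -0.003], [-0.003, 0.005, -1.0]]
force: [-1.5, 0.9, 0.3]
gripper_width: 0.0
```

Emit:
play_rows(
  plan=[
    [[3, 0, 0, 0, 0, 0, -1], [3, 0, 0, 0, 0, 0, -1]],
  ],
)

```text
time_s: 13.5
tcp_pos: [0.4941, -0.3839, 0.2097]
tool_rot: [[0.002, 1.0, 0.001], [1.0, -0.002, -0.002], [-0.002, 0.001, -1.0]]
force: [-9.5, 1.9, 6.7]
gripper_width: 0.0004
```

Emit:
play_rows(
  plan=[
    [[2, 0, 0, 0, 0, 0, -1], [0, 0, 0, 0, 0, 0, -1]],
  ],
)

```text
time_s: 13.75
tcp_pos: [0.4942, -0.3842, 0.2098]
tool_rot: [[0.003, 1.0, -0.003], [1.0, -0.003, 0.001], [0.001, -0.003, -1.0]]
force: [-1.0, 1.2, 1.2]
gripper_width: 0.0005
```

Emit:
play_rows(
  plan=[
    [[-10, 0, 0, 0, 0, 0, -1], [-15, 0, 5, 0, 0, 0, -1], [-10, 0, 40, 0, 0, 0, -1], [-10, 0, 60, 0, 0, 0, -1], [0, 0, 40, 0, 0, 0, -1]],
  ],
)

```text
time_s: 14.38
tcp_pos: [0.4442, -0.383, 0.3556]
tool_rot: [[0.005, 1.0, -0.006], [1.0, -0.005, 0.004], [0.004, -0.006, -1.0]]
force: [2.1, 0.1, -0.4]
gripper_width: 0.0002
```

Emit:
play_rows(
  plan=[
    [[0, -50, 20, 0, 0, 0, -1], [0, -50, 0, 0, 0, 0, -1], [0, 0, 0, 0, 0, 0, -1]],
  ],
)

```text
time_s: 14.75
tcp_pos: [0.4426, -0.4852, 0.3825]
tool_rot: [[0.002, 1.0, 0.005], [1.0, -0.002, 0.0], [0.0, 0.005, -1.0]]
force: [-0.9, -0.6, -0.2]
gripper_width: 0.0003
```

Run:
```python
from h import *
dim()
T=robot.camera("top");S=robot.camera("scene")
print(plane(S,*cen(blobs(S["img"],[100,120,50],[130,255,255],(270,150,325,190),10)[0]),.04))
cv2.imwrite("pics/fin.png",np.hstack([cv2.resize(T["img"][170:340,100:520],(400,162)),cv2.resize(S["img"][140:390,200:560],(400,278))[:162]])[:,:,::-1]) if 0 else None
a=cv2.resize(S["img"][140:380,200:540],(800,565));cv2.imwrite("pics/fin.png",a[:,:,::-1])
b=blobs(T["img"],[135,40,40],[175,255,255],(110,230,190,310),40);print(cv2.boundingRect(b[0]))
```

```text
[-0.     0.005  0.002] [ 0.4426 -0.4852  0.3825] [-0.9 -0.6 -0.2]
T (452, 272, 13, 9) [ 0.5144 -0.3862  0.05  ]
S (285, 161, 9, 7) [ 0.5039 -0.3991  0.04  ]
[ 0.50414637 -0.39872241  0.04      ]
(132, 259, 29, 27)
```

View pics/fin.png

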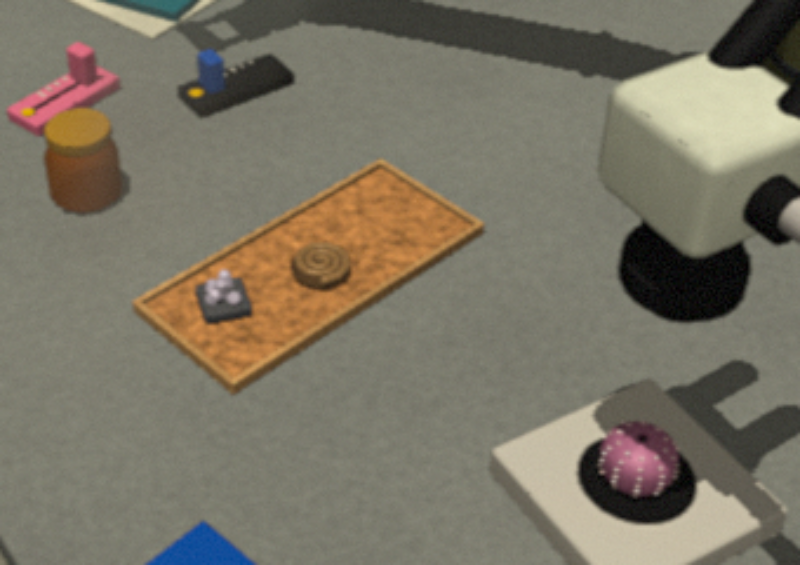

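Final view: the blue grip is next to the yellow dot (210,70), and the urchin is upright on the disc (638,460). The ammonite, crystal and jar look undisturbed.

```bash
python3 -c "
from cell import robot
print(robot.hand_in())"
```

```text
the job is handed in; nothing more can be done
None
```

I set the urchin shell upright on the black disc under the microscope and let go of it. I then pushed the dimmer's blue grip to its bright end, and handed the job in at about 15 s of the 61 s allowed.

- **Urchin:** I gripped it with a 4 N squeeze, with the tool tilted 45°. The tilt let the gripper reach under the head without bumping it. The shell came down to within about 1 mm of the stage before release, and the last pictures put it within about 3 mm of the disc's centre.
- **Dimmer:** The grip stopped moving with a push of about 9.5 N. The top view then put it at x = 0.514 m, against an expected end stop near 0.513 m.
- **Other items:** The ammonite, crystal and jar look unmoved in the final picture, judged by eye. The arm was clear of everything at hand-in.

**Checks that disagreed:**
- The scene camera read about 4–5 mm further in y than the top camera and the arm. I centred the shell relative to the disc within the scene view.
- The final scene-camera position for the blue grip, (0.504, -0.399), did not match the top view. Its colour patch came out only 7 pixels high instead of the earlier 17–18, so I went by the top view and the stop force.

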